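# Find the heavy side of a printing drum and hold it down

## Task

Fold the white splash shield (it has an orange grip) up until it stands upright, and leave it so. Then turn the patterned printing drum by its red crank handle, feel where its hidden heavy side is, and bring the heavy side to the very bottom, so that a balance weight can be glued on top: finish while still gripping the handle, holding the drum still there. Do not disturb the paint jar, the paint bottle or the stamp.

Things in the scene. Friction and masses are not known exactly. Their poses are not given: they have to be found in the camera images.
- stand: wooden roller stand fixed to the table. Origin: on the table under the drum's middle; z up, y along the axle from the shield side (-y) to the crank side (+y). Base board 200 mm (x), y from -130 to +75 mm, 20 mm thick; two upright cheeks at y = -60 and +60 mm, 12 mm thick, 70 mm wide in x, 160 mm high. Drum 105 mm in diameter over its pattern blocks, 96 mm long, axle 135 mm above the table.
- crank_centre (a point): point on the axle line, 150 mm along the stand's +y from its origin and 135 mm above the table: the centre of the upright circle, 50 mm in radius, in which the middle of the crank handle travels
- handle: red round crank handle, parallel to the stand's y axis, 18 mm in diameter, 100 mm long, with a 24 mm wide, 4 mm thick flange at its outer end, spinning freely on its pin. Origin: on its axis, 60 mm outward (+y) of its inner end, 62 mm outward of the crank arm; it travels round crank_centre at 50 mm radius.
- drum (a joint): angle of drum and crank, which turn as one, endlessly either way. 0: handle straight above the axle; a growing value carries it from the top towards the stand's +x, then down: handle middle = crank_centre + 50 mm * (sin a along the stand's x, cos a up). Stiff bearing: steady friction of about 0.30 N m (6 N at the handle) at any angle, so it stays wherever it is left.
- drum_middle (a point): middle of the drum, on the axle. A lead slug is hidden inside the drum at an unknown, each time different angle from the crank; it turns with the drum. Its weight puts up to 0.18 to 0.29 N m (3.6 to 5.8 N at the handle) against the turning while the heavy side rises, with it while it sinks, none with it at top or bottom. It never starts at bottom. All else on the axle is balanced.
- shield (a joint): angle of the splash shield: 0 = lying level, out to the stand's -y side; 1.571 = standing upright; stops at 2.1 (leaning over towards the drum). It starts partly raised (0.15 to 0.6). Stiff hinge (friction 0.4 N m): it stays where it is left.
- shield_hinge (a point): middle of the shield's hinge line, which is parallel to the stand's x axis; on the stand at y = -112 mm, 50 mm above the table
- shield_grip (a point): middle of the shield's orange grip: a barrel 16 mm in diameter, 34 mm long and parallel to the hinge, on a neck 12 mm wide beyond the free edge of the white panel (180 mm along the hinge, 6 mm thick; edge 120 mm from the hinge), 146 mm from the hinge line. Pinch it across its two flat ends.
- paint_jar: bystander: closed jar with a blue label and a white lid, 56 mm in diameter, 75 mm high; origin at the centre of its underside. Leave alone.
- paint_bottle: bystander: green glass bottle with an orange label and a black cap, 48 mm in diameter, 120 mm high; origin at the centre of its underside. Leave alone.
- stamp: bystander: wooden printing stamp, 70 by 50 mm, 30 mm high, with a terracotta top; origin at the centre of its underside. Leave alone.

How it is judged:
By the outcome, as a careful person would: the job done as asked, in the order asked, and still so for the second after the job is handed in, while the arm keeps its last pose, push and grip.
It also fails if it takes over 67 s, if anything falls off the work surface, if the arm or the gripper's body presses on something with over 40 N, if the wrist force passes 120 N, or if a joint passes its speed limit or range.

## Robot

A 6-joint arm with a two-finger parallel gripper is mounted at the origin on the work surface. World frame = base frame: x ahead of the robot, y to its left, z up, the work surface at z = 0. Lengths are in m, angles in degrees, forces in N, time in s.
With the tool pointing down it reaches from about 0.35 to 0.875 m from the base axis. Payload 4.2 kg.
Tool frame: the origin (TCP) lies between the finger pads; the fingertips stand 17 mm ahead of it and the grasp point (between the pads) lies 2 mm behind it; z points along the fingers, y is the line along which they close (so a half turn about z gives the same grasp; the last joint's range is limited). The gripper opens to 87 mm and grips with 3 to 60 N. Pads are 19 mm wide; open, the fingers measure 117 mm over their backs; the gripper's body (75 mm by 190 mm) begins 51 mm behind the grasp point.
Start: joints at [80.936, 22.042, 0.453, 0, -68.411, -14.817], TCP at [0.253, 0.571, 0.24] pointing down, gripper open.
Joint ranges: [-179.83, 179.83], [-69.29, 118.12], [-61.27, 80.66], [-181.25, 117.63], [-171.15, -9.14], [-177.46, 177.46]. Speed limits (degrees/s): [159.86, 159.86, 180, 180, 180, 180].

## Interface

Orientations are given as a 3x3 rotation matrix whose columns are the frame's x, y, z axes.
In Python, from station import r gives the robot as it stands.
- The arm moves only by the tool servo_tool, never from a script. Its argument "targets" is a list of rows, each a list of 5 numbers: the shift along the world's x, y, z in units of 30 mm (1.0 is 30 mm), then the turn about the world's z in rad, then the finger opening in mm, from 0 to 87. In form: [[x, y, z, turn, gripper], ...]. A call has exactly 5 rows; each row is the pose to reach, as a shift and turn from the pose commanded when the call began; what a row does not reach only later rows make up. A row lasts 1/12 s, in which the tool goes at most 41.7 mm and 7.16 degrees, less where a joint would pass 70% of its speed; a pose out of reach is approached as far as the arm can. A call with a gripper value outside its range is refused whole. The fingers move at their own pace and stop on an object; the grip force is fixed at half the most. Time passes only in rows, so rows that repeat a pose let the fingers close, or fill a call up. It gives the time, the measured TCP pose, the force, the opening and the grip force at its end, in the units of the state.
- r.sense(): the state, without advancing time (a new reading comes with each control period).
- r.capture(name): name is "side" or "top" or "wrist"; returns a dict with "pixels" (480x640x3 uint8, red, green, blue), "fx", "fy", "cx", "cy" (pixels), "world_from_camera" (4x4, takes a point from camera to world coordinates). Camera axes: x right, y down, z forward; pixel columns grow to the right and rows downward; lengths in m; the calibration is good to about 2 mm. A picture is of the moment at which its call begins. There is no depth.
- r.finish_job(): hands the job in; it is judged then, once.
The state is a dict: "time_s": time; "joints": joint angles; "joint_velocities": joint speeds; "effort": joint torques, N m; "tcp_pos": TCP position; "ee_rot": TCP orientation; "wrist_force": force on the tool from outside, world axes, zero at the start; "moment": the same for the moment, N m; "gripper_width": opening from 0.0 (shut) to 1.0 (fully open); "gripper_force": force on a finger pad.
Only numpy, scipy, OpenCV 4.12 (cv2) and the standard library are available. Lean on these libraries where they do the work, as an engineer would, in place of code of your own. Each camera call takes 0.05 s, during which the arm holds its last target. There are 200 camera calls.

## Working session

There is one attempt and no reset: what is moved stays moved. The work goes in short steps, Python scripts to look and compute and a tool call to move; the robot and the scene stay as the last step left them, time stands still between calls to the robot, and variables do not carry over. Pictures are saved under pics/ and viewed, at most 10 in all, crops included, and the job is handed in when it is done.

Besides the shell and the picture viewer there is one more tool, called after "Emit:" as name([rows], argument=value, ...), one row to a line, values as JSON. servo_tool: Moves the arm, as the interface text tells. Its arguments: {"type":"object","properties":{"targets":{"type":"array","items":{"type":"array","items":{"type":"number"}}}},"required":["targets"]}

```bash
mkdir -p pics; ls; python3 - <<'E'
from station import r
import cv2,numpy as np
for n in("side","top"):
    c=r.capture(n); cv2.imwrite(f"pics/{n}0.png",c["pixels"][:,:,::-1])
    print(n,c["fx"],c["fy"],c["cx"],c["cy"]); print(np.round(c["world_from_camera"],4).tolist())
s=r.sense(); print({k:np.round(v,3).tolist() for k,v in s.items()})
E
```

```text
pics
side 471.34627627938136 471.34627627938136 318.9295906511355 253.93679752877225
[[0.9943, -0.0719, 0.079, 0.5227], [-0.1059, -0.5663, 0.8174, -0.657], [-0.014, -0.8211, -0.5706, 0.5803], [0.0, 0.0, 0.0, 1.0]]
top 476.28672724401605 476.28672724401605 312.3588335085709 230.1664112203025
[[-0.0273, -0.9972, 0.0696, 0.5378], [-0.9996, 0.027, -0.004, 0.0115], [0.0021, -0.0697, -0.9976, 0.8361], [0.0, 0.0, 0.0, 1.0]]
{'time_s': 0.1, 'joints': [80.938, 22.084, 0.387, -0.023, -68.41, -14.818], 'joint_velocities': [-0.02, -0.095, 0.148, 0.099, 0.042, -0.056], 'effort': [0.001, -39.169, 18.794, 4.232, 0.013, -0.0], 'tcp_pos': [0.253, 0.571, 0.239], 'ee_rot': [[0.914, -0.405, -0.001], [-0.405, -0.914, -0.002], [0.0, 0.002, -1.0]], 'wrist_force': [-0.42, -0.181, 0.133], 'moment': [-0.009, -0.028, -0.002], 'gripper_force': 0.0, 'gripper_width': 1.0}
```

View pics/side0.png

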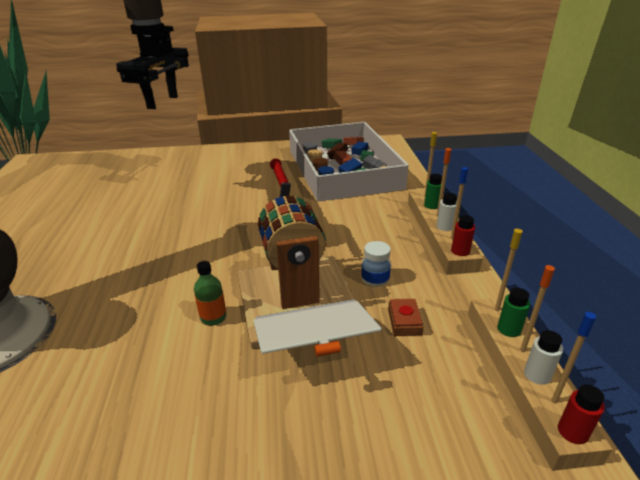

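View pics/top0.png

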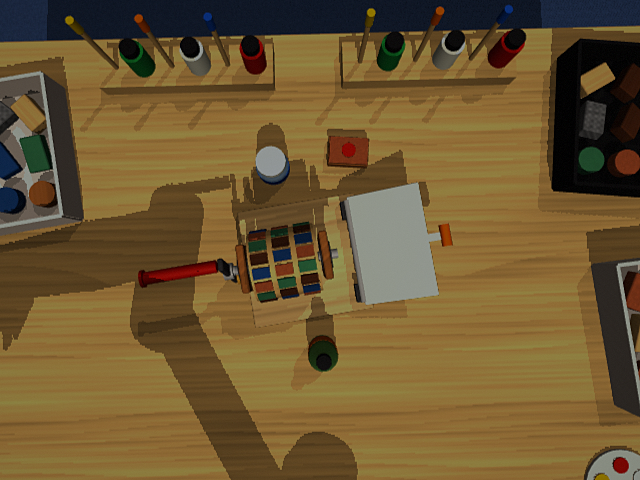

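The side view shows the shield partly raised, with the grip at about (328,348) and the handle at about (278,175). In the top view the grip is at (446,235), and the handle runs from (142,279) to (218,267). Next I'll triangulate these points.

```bash
cat > h.py <<'E'
import numpy as np,cv2
def ray(c,p):
    T=c["world_from_camera"]; d=np.array([(p[0]-c["cx"])/c["fx"],(p[1]-c["cy"])/c["fy"],1.])
    return T[:3,3],T[:3,:3]@d/np.linalg.norm(d)
def tri(a,p,b,q):
    o1,d1=ray(a,p);o2,d2=ray(b,q)
    t=np.linalg.lstsq(np.c_[d1,-d2],o2-o1,rcond=None)[0]
    A,B=o1+t[0]*d1,o2+t[1]*d2
    return (A+B)/2,np.linalg.norm(A-B)
def onz(c,p,z):
    o,d=ray(c,p); return o+d*(z-o[2])/d[2]
def mask(c,h,box,smin=150,vmin=60):
    hsv=cv2.cvtColor(c["pixels"],cv2.COLOR_RGB2HSV); H=hsv[...,0].astype(int)
    m=(((H-h[0])%180)<=((h[1]-h[0])%180))&(hsv[...,1]>smin)&(hsv[...,2]>vmin)
    k=np.zeros_like(m); x0,y0,x1,y1=box; k[y0:y1,x0:x1]=1
    m=(m&k).astype(np.uint8)
    n,l,s,_=cv2.connectedComponentsWithStats(m)
    return (l==1+np.argmax(s[1:,4])).astype(np.uint8)
E
python3 - <<'E'
from h import *; from station import r
S,T=r.capture("side"),r.capture("top")
def blob(c,h,box,**k):
    m=mask(c,h,box,**k); y,x=np.nonzero(m); P=np.c_[x,y].astype(float); mu=P.mean(0)
    u=np.linalg.svd(P-mu,full_matrices=0)[2][0]; t=(P-mu)@u
    print(len(x),mu.round(1),"ends",(mu+u*t.min()).round(1),(mu+u*t.max()).round(1),"rect",cv2.minAreaRect(P.astype(np.float32)))
    return m
for n,c,bg,bh in(("s",S,(300,335,360,365),(255,140,300,200)),("t",T,(430,210,470,260),(125,250,230,300))):
    blob(c,(4,14),bg); blob(c,(172,4),bh)
# crops
a=cv2.resize(S["pixels"][140:370,190:430],None,fx=2.5,fy=2.5,interpolation=3)
b=cv2.resize(T["pixels"][170:340,130:470],None,fx=2.3,fy=2.3,interpolation=3)
cv2.imwrite("pics/s1.png",a[:,:,::-1]);cv2.imwrite("pics/t1.png",np.clip(b[:,:,::-1]*1.6,0,255))
E
```

```text
326 [327.  348.3] ends [340.3 345.6] [313.8 351. ] rect ((327.02191162109375, 348.1148681640625), (12.583288192749023, 27.037696838378906), 79.2156982421875)
204 [278.9 171.6] ends [274.1 159.4] [283.5 183.4] rect ((278.7077941894531, 171.3914337158203), (25.78546142578125, 8.491598129272461), 68.74949645996094)
220 [445.3 234.7] ends [443.4 223.8] [447.3 245.5] rect ((445.1346130371094, 234.673095703125), (22.161121368408203, 10.198038101196289), 78.69007110595703)
773 [180.7 271.9] ends [215.6 267.1] [142.6 277.1] rect ((179.06942749023438, 272.30889892578125), (11.69129753112793, 73.66307067871094), 80.90972137451172)[ WARN:0@2.968] global loadsave.cpp:1063 imwrite_ Unsupported depth image for selected encoder is fallbacked to CV_8U.
```

View pics/s1.png

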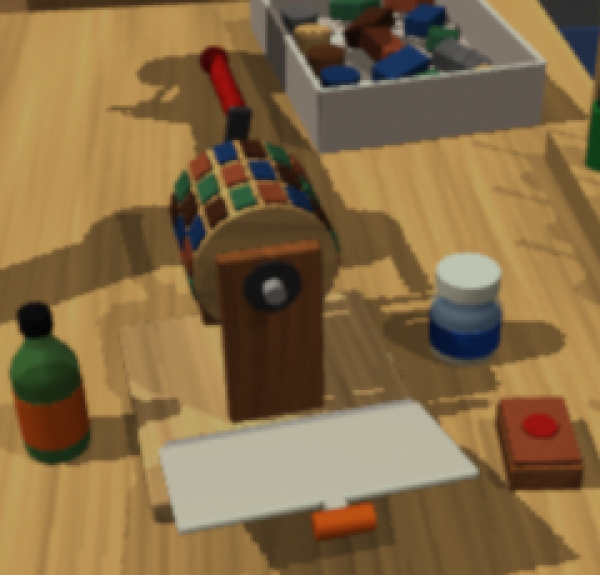

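View pics/t1.png

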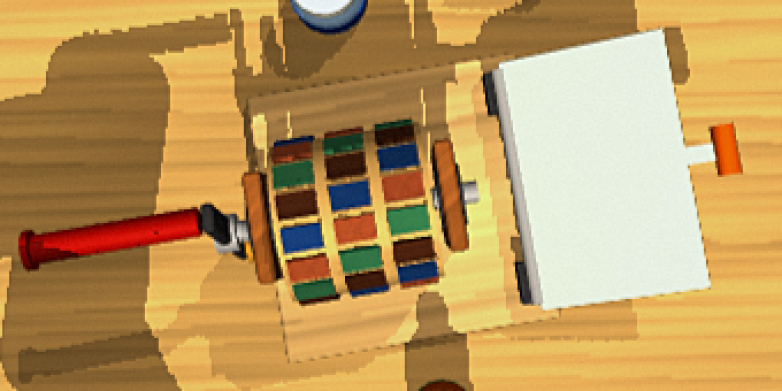

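The crops show the axle stub at about (299,256) in the side view and (333,253) in the top view. The handle is near the top of its circle, and the grip is clear on all sides.

```bash
python3 - <<'E'
from h import *; from station import r
S,T=r.capture("side"),r.capture("top")
tp=lambda x,y:(x/2.3+130,y/2.3+170)
g,e=tri(S,(327,348.2),T,(445.2,234.7));print("grip",g,e)
o,e1=tri(S,(274.8,161.5),T,(143.5,277)); i,e2=tri(S,(283.6,183),T,(217,266.9));print("out",o,e1,"in",i,e2)
s,e3=tri(S,(299.2,256),T,tp(472,192));print("stub",s,e3)
d=(o-i)[:2];print("len",np.linalg.norm(d),"yaw(y axis)",np.degrees(np.arctan2(-d[0],d[1])),'dz',(o-i)[2])
# cheeks tops z=.16, board edges z=.02
ch=[onz(T,tp(*p),.16)[:2] for p in((433,143),(454,140),(468,247),(449,251),(245,175),(264,173),(281,280),(260,283))]
print(np.round(ch,4).tolist())
b=[onz(T,tp(*p),.02)[:2] for p in((248,100),(288,361),(485,62),(559,315))];print("board",np.round(b,4).tolist())
c=np.mean(ch,0);print("centre cheeks",c, 'dir', np.mean(ch[4:],0)-np.mean(ch[:4],0))
for n,p in(("z.06edge ",(497,65)),("",(536,308)),("free",(663,30)),("",(710,287))): print(onz(T,tp(*p),.06)[:2],onz(T,tp(*p),.09)[:2])
E
```

```text
grip [ 0.57636136 -0.19725943  0.0991117 ] 0.0003928614206879961
out [0.52421842 0.23816847 0.1907436 ] 0.0029696211831873975 in [0.53633543 0.13903979 0.19036175] 0.00048424538618046603
stub [ 0.55136975 -0.02391789  0.13705148] 1.5929948054715038e-05
len 0.09986650439514679 yaw(y axis) 6.9689863580846945 dz 0.00038184865716450744
[[0.5819, 0.0004], [0.5834, -0.0126], [0.5172, -0.0193], [0.5151, -0.0075], [0.5652, 0.117], [0.5661, 0.1052], [0.5003, 0.0959], [0.4988, 0.1088]]
board [[0.627, 0.1356], [0.4331, 0.1094], [0.6508, -0.0426], [0.4612, -0.0913]]
centre cheeks [0.54099529 0.04849989] dir [-0.01680133  0.11648086]
[ 0.64289463 -0.04842511] [ 0.6388316  -0.04611008]
[ 0.47024844 -0.07029187] [ 0.47285887 -0.0671316 ]
[ 0.66490037 -0.16798361] [ 0.65998673 -0.16104717]
[ 0.48153965 -0.19326685] [ 0.48371363 -0.1853531 ]
```

Emit:
servo_tool([
  [0.36,-0.85,0.3,-0.034,87],
  [0.72,-1.7,0.6,-0.068,87],
  [1.08,-2.55,0.9,-0.102,87],
  [1.44,-3.4,1.2,-0.136,87],
  [1.8,-4.25,1.5,-0.169,87],
])

```text
time_s: 0.72
tcp_pos: [0.3072, 0.4427, 0.2849]
ee_rot: [[0.833, -0.554, -0.0], [-0.554, -0.833, -0.0], [0.0, 0.0, -1.0]]
wrist_force: [0.9, 0.5, -0.7]
gripper_width: 1.002
gripper_force: 0.0
```

Emit:
servo_tool([
  [0.36,-0.85,0,-0.034,87],
  [0.72,-1.7,0,-0.068,87],
  [1.08,-2.55,0,-0.102,87],
  [1.44,-3.4,0,-0.136,87],
  [1.8,-4.25,0,-0.169,87],
])

```text
time_s: 1.13
tcp_pos: [0.3612, 0.3151, 0.2847]
ee_rot: [[0.727, -0.686, 0.0], [-0.686, -0.727, 0.0], [-0.0, -0.0, -1.0]]
wrist_force: [0.0, 0.4, -0.3]
gripper_width: 1.003
gripper_force: 0.0
```

Emit:
servo_tool([
  [0.36,-0.85,0,-0.034,87],
  [0.72,-1.7,0,-0.068,87],
  [1.08,-2.55,0,-0.102,87],
  [1.44,-3.4,0,-0.136,87],
  [1.8,-4.25,0,-0.169,87],
])

```text
time_s: 1.55
tcp_pos: [0.4152, 0.1876, 0.2848]
ee_rot: [[0.602, -0.799, 0.0], [-0.799, -0.602, 0.0], [-0.0, -0.001, -1.0]]
wrist_force: [0.4, -0.2, -0.4]
gripper_width: 1.002
gripper_force: 0.0
```

Emit:
servo_tool([
  [0.36,-0.85,0,-0.034,87],
  [0.72,-1.7,0,-0.068,87],
  [1.08,-2.55,0,-0.102,87],
  [1.44,-3.4,0,-0.136,87],
  [1.8,-4.25,0,-0.169,87],
])

```text
time_s: 1.97
tcp_pos: [0.4692, 0.0601, 0.2848]
ee_rot: [[0.459, -0.889, 0.0], [-0.889, -0.459, 0.0], [-0.0, -0.0, -1.0]]
wrist_force: [0.5, 0.7, 0.2]
gripper_width: 1.001
gripper_force: 0.0
```

Emit:
servo_tool([
  [0.36,-0.85,0,-0.034,87],
  [0.72,-1.7,0,-0.068,87],
  [1.08,-2.55,0,-0.102,87],
  [1.44,-3.4,0,-0.136,87],
  [1.8,-4.25,0,-0.169,87],
])

```text
time_s: 2.38
tcp_pos: [0.5232, -0.0674, 0.2846]
ee_rot: [[0.302, -0.953, 0.0], [-0.953, -0.302, 0.0], [-0.0, -0.0, -1.0]]
wrist_force: [-0.1, 1.2, 0.0]
gripper_width: 1.0
gripper_force: 0.0
```

Emit:
servo_tool([
  [0.36,-0.85,0,-0.034,60],
  [0.72,-1.7,0,-0.068,60],
  [1.08,-2.55,0,-0.102,60],
  [1.44,-3.4,0,-0.136,60],
  [1.8,-4.25,0,-0.169,60],
])

```text
time_s: 2.8
tcp_pos: [0.5773, -0.1949, 0.2845]
ee_rot: [[0.138, -0.99, -0.0], [-0.99, -0.138, 0.0], [-0.0, 0.0, -1.0]]
wrist_force: [0.9, -0.5, 0.6]
gripper_width: 0.73
gripper_force: 0.0
```

Emit:
servo_tool([
  [0,-0.1,-0.6,0,60],
  [0,-0.1,-1.2,0,60],
  [0,-0.1,-1.8,0,60],
  [0,-0.1,-2.2,0,60],
  [0,-0.1,-2.4,0,60],
])

```text
time_s: 3.22
tcp_pos: [0.5759, -0.1965, 0.2102]
ee_rot: [[0.139, -0.99, -0.004], [-0.99, -0.139, 0.001], [-0.001, 0.004, -1.0]]
wrist_force: [-0.7, 1.1, 0.3]
gripper_width: 0.69
gripper_force: 0.0
```

Emit:
servo_tool([
  [0,0,-0.5,0,60],
  [0,0,-1.0,0,60],
  [0,0,-1.5,0,60],
  [0,0,-2.0,0,60],
  [0,0,-2.5,0,60],
])

```text
time_s: 3.63
tcp_pos: [0.5774, -0.1965, 0.1375]
ee_rot: [[0.14, -0.99, 0.001], [-0.99, -0.14, -0.0], [0.0, -0.001, -1.0]]
wrist_force: [0.5, 0.0, -0.6]
gripper_width: 0.686
gripper_force: 0.0
```

Emit:
servo_tool([
  [0,0,-0.4,0,60],
  [-0.03,0,-0.8,0,60],
  [-0.03,0,-1.1,0,60],
  [-0.03,0,-1.15,0,60],
  [-0.03,0,-1.15,0,50],
])

```text
time_s: 4.05
tcp_pos: [0.5761, -0.1965, 0.1029]
ee_rot: [[0.14, -0.99, -0.001], [-0.99, -0.14, -0.0], [0.0, 0.001, -1.0]]
wrist_force: [-0.6, 0.1, 0.5]
gripper_width: 0.659
gripper_force: 0.0
```

Emit:
servo_tool([
  [0,0,0,0,20],
  [0,0,0,0,20],
  [0,0,0,0,20],
  [0,0,0,0,20],
  [0,0,0,0,20],
])

```text
time_s: 4.47
tcp_pos: [0.5771, -0.1965, 0.1038]
ee_rot: [[0.14, -0.99, 0.003], [-0.99, -0.14, -0.0], [0.001, -0.003, -1.0]]
wrist_force: [1.6, 1.3, -0.1]
gripper_width: 0.383
gripper_force: 30.0
```

```bash
python3 - <<'E'
import numpy as np
th=np.linspace(.355,1.571,21)
P=.146/.03*np.c_[-np.cos(th)*-.139,-np.cos(th)*.990,np.sin(th)]
for k in range(0,20,5): print((P[k+1:k+6]-P[k]).round(2).tolist())
E
```

```text
[[-0.02, 0.11, 0.27], [-0.03, 0.24, 0.54], [-0.05, 0.38, 0.8], [-0.08, 0.54, 1.05], [-0.1, 0.71, 1.29]]
[[-0.03, 0.19, 0.23], [-0.05, 0.39, 0.44], [-0.08, 0.6, 0.65], [-0.12, 0.82, 0.84], [-0.15, 1.06, 1.02]]
[[-0.03, 0.25, 0.16], [-0.07, 0.5, 0.31], [-0.11, 0.76, 0.44], [-0.15, 1.03, 0.55], [-0.18, 1.31, 0.65]]
[[-0.04, 0.28, 0.08], [-0.08, 0.57, 0.14], [-0.12, 0.86, 0.19], [-0.16, 1.15, 0.21], [-0.2, 1.44, 0.22]]
```

Emit:
servo_tool([
  [-0.02,0.11,0.27,0,20],
  [-0.03,0.24,0.54,0,20],
  [-0.05,0.38,0.8,0,20],
  [-0.08,0.54,1.05,0,20],
  [-0.1,0.71,1.29,0,20],
])

```text
time_s: 4.88
tcp_pos: [0.574, -0.1751, 0.1428]
ee_rot: [[0.14, -0.99, 0.003], [-0.99, -0.14, -0.001], [0.001, -0.002, -1.0]]
wrist_force: [3.8, -2.4, -3.8]
gripper_width: 0.388
gripper_force: 30.0
```

Emit:
servo_tool([
  [-0.03,0.19,0.23,0,20],
  [-0.05,0.39,0.44,0,20],
  [-0.08,0.6,0.65,0,20],
  [-0.12,0.82,0.84,0,20],
  [-0.15,1.06,1.02,0,20],
])

```text
time_s: 5.3
tcp_pos: [0.5695, -0.1435, 0.1737]
ee_rot: [[0.14, -0.99, 0.003], [-0.99, -0.14, -0.001], [0.002, -0.003, -1.0]]
wrist_force: [4.0, -3.3, -2.8]
gripper_width: 0.385
gripper_force: 30.0
```

Emit:
servo_tool([
  [-0.03,0.25,0.16,0,20],
  [-0.07,0.5,0.31,0,20],
  [-0.11,0.76,0.44,0,20],
  [-0.15,1.03,0.55,0,20],
  [-0.18,1.31,0.65,0,20],
])

```text
time_s: 5.72
tcp_pos: [0.564, -0.1045, 0.1938]
ee_rot: [[0.14, -0.99, 0.003], [-0.99, -0.14, -0.002], [0.002, -0.003, -1.0]]
wrist_force: [2.8, -3.5, -0.2]
gripper_width: 0.388
gripper_force: 30.0
```

Emit:
servo_tool([
  [-0.04,0.28,0.08,0,20],
  [-0.08,0.57,0.14,0,20],
  [-0.12,0.86,0.19,0,20],
  [-0.16,1.15,0.21,0,20],
  [-0.2,1.44,0.22,0,20],
])

```text
time_s: 6.13
tcp_pos: [0.5579, -0.0616, 0.2015]
ee_rot: [[0.141, -0.99, 0.004], [-0.99, -0.141, -0.003], [0.003, -0.003, -1.0]]
wrist_force: [2.2, -4.8, 5.1]
gripper_width: 0.386
gripper_force: 30.0
```

```bash
python3 - <<'E'
from h import *; from station import r
S,T=r.capture("side"),r.capture("top")
print(r.sense()["wrist_force"],r.sense()["tcp_pos"])
a=cv2.resize(S["pixels"][150:350,190:430],None,fx=2,fy=2,interpolation=3);b=cv2.resize(T["pixels"][170:340,130:470],None,fx=1.41,fy=1.41)
b=np.clip(b*1.6,0,255).astype(np.uint8)
cv2.imwrite("pics/s2.png",np.vstack([a,b[:,:480]])[:600,:,::-1])
E
```

```text
[0.1992863  0.90186957 7.39017159] [ 0.55771504 -0.06028476  0.20156661]Traceback (most recent call last):
  File "<stdin>", line 6, in <module>
    return _nx.concatenate(arrs, 0, dtype=dtype, casting=casting)
           ~~~~~~~~~~~~~~~^^^^^^^^^^^^^^^^^^^^^^^^^^^^^^^^^^^^^^^
ValueError: all the input array dimensions except for the concatenation axis must match exactly, but along dimension 1, the array at index 0 has size 480 and the array at index 1 has size 479
```

Emit:
servo_tool([
  [0,0,0,0,60],
  [0,0,0,0,60],
  [0,0,0,0,60],
  [0,0,0.2,0,60],
  [0,0,0.8,0,60],
])

```text
time_s: 6.65
tcp_pos: [0.555, -0.0609, 0.22]
ee_rot: [[0.139, -0.99, -0.008], [-0.99, -0.139, -0.0], [-0.001, 0.008, -1.0]]
wrist_force: [0.5, 0.7, -0.4]
gripper_width: 0.652
gripper_force: 0.0
```

Emit:
servo_tool([
  [0,0,0.6,0,60],
  [0,0,1.2,0,60],
  [-0.1,0.9,1.5,0,60],
  [-0.2,1.8,1.5,0,60],
  [-0.3,2.7,1.5,0,60],
])

```text
time_s: 7.07
tcp_pos: [0.548, 0.0206, 0.2685]
ee_rot: [[0.138, -0.99, 0.001], [-0.99, -0.138, 0.001], [-0.0, -0.001, -1.0]]
wrist_force: [1.0, 0.0, 0.1]
gripper_width: 0.692
gripper_force: 0.0
```

Emit:
servo_tool([
  [-0.1,0.9,0,0,60],
  [-0.2,1.8,0,0,60],
  [-0.3,2.7,0,0,60],
  [-0.4,3.6,0,0,60],
  [-0.5,4.5,0,0,60],
])

```text
time_s: 7.48
tcp_pos: [0.5325, 0.1561, 0.2676]
ee_rot: [[0.139, -0.99, -0.001], [-0.99, -0.139, -0.0], [0.0, 0.001, -1.0]]
wrist_force: [0.6, 0.3, 0.5]
gripper_width: 0.686
gripper_force: 0.0
```

```bash
python3 - <<'E'
from h import *; from station import r
S,T=r.capture("side"),r.capture("top")
print(r.sense()["wrist_force"],r.sense()["tcp_pos"])
a=cv2.resize(S["pixels"][130:370,170:430],None,fx=2,fy=2,interpolation=3);b=cv2.resize(T["pixels"][170:340,210:470],(520,340))
cv2.imwrite("pics/s3.png",np.hstack([a[:,:400],b[:480,120:520] if b.shape[0]>=480 else np.vstack([b,np.zeros((140,520,3),np.uint8)])[:,120:]])[:,:,::-1])
def mu(m): y,x=np.nonzero(m); return (x.mean(),y.mean()),len(x)
p,n=mu(mask(S,(4,14),(270,200,350,330))); q,k=mu(mask(T,(4,14),(330,200,420,270)))
print(p,n,q,k,tri(S,p,T,q))
E
```

```text
[ 0.18584827  0.44010248 -1.01492214] [0.53267828 0.15788539 0.26735693]
(np.float64(300.7325581395349), np.float64(240.93023255813952)) 430 (np.float64(368.6060606060606), np.float64(246.63299663299662)) 297 (array([ 0.55552242, -0.06624382,  0.19399949]), np.float64(0.005480025709213686))
```

View pics/s3.png

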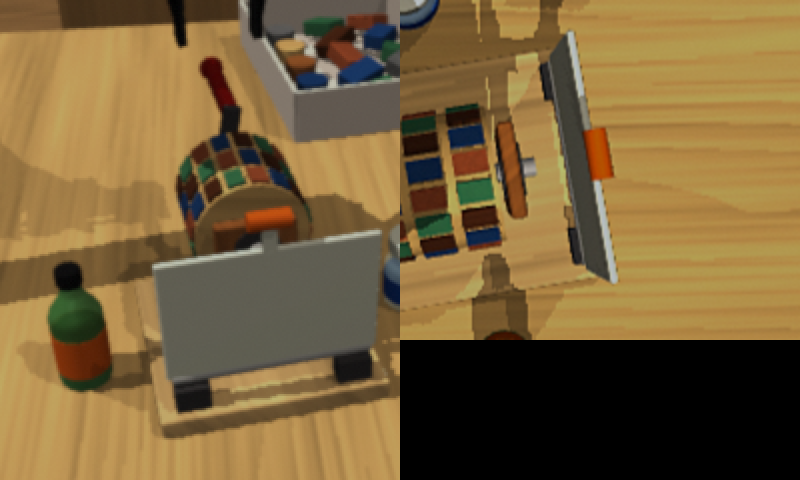

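The shield stands upright. In the crop the barrel is at about (270,219), which is side pixel (305,239.5). The neighbouring objects haven't moved.

```bash
python3 - <<'E'
from h import *; from station import r
S,T=r.capture("side"),r.capture("top")
m=mask(T,(4,14),(330,200,420,270));y,x=np.nonzero(m);print(cv2.minAreaRect(np.c_[x,y].astype(np.float32)))
R=np.array([[.990,.139,0],[-.139,.990,0],[0,0,1]])
for q in((368.6,246.6),):
  for w in(tri(S,(305,239.5),T,q)[0],onz(T,q,.196)): print(w,R@(w-[.541,.0485,0]))
# panel top/bottom: lower edge of panel near hinge in side view
for p in((287,320),(365,247),(250,263)): print(p)
E
```

```text
((368.5270080566406, 246.6621551513672), (25.481843948364258, 11.672327995300293), 80.53767395019531)
[ 0.5587546  -0.06611856  0.19588275] [ 0.00164508 -0.11594027  0.19588275]
[ 0.5582435  -0.06608281  0.196     ] [ 0.00114405 -0.11583383  0.196     ]
(287, 320)
(365, 247)
(250, 263)
```

Emit:
servo_tool([
  [-0.05,0.6,0,0,60],
  [-0.12,1.2,0,0,60],
  [-0.12,1.35,-0.4,0,60],
  [-0.12,1.35,-0.9,0,60],
  [-0.12,1.35,-1.4,0,60],
])

```text
time_s: 8.1
tcp_pos: [0.5297, 0.1948, 0.2253]
ee_rot: [[0.139, -0.99, 0.0], [-0.99, -0.139, 0.0], [-0.0, -0.0, -1.0]]
wrist_force: [-0.9, -1.0, -0.0]
gripper_width: 0.69
gripper_force: 0.0
```

Emit:
servo_tool([
  [0,0,-0.4,0,60],
  [0,0,-0.8,0,60],
  [0,0,-1.2,0,60],
  [0,0,-1.45,0,60],
  [0,0,-1.45,0,50],
])

```text
time_s: 8.52
tcp_pos: [0.5288, 0.194, 0.1802]
ee_rot: [[0.138, -0.99, -0.004], [-0.99, -0.138, -0.002], [0.002, 0.004, -1.0]]
wrist_force: [0.7, 0.2, 0.7]
gripper_width: 0.661
gripper_force: 0.0
```

Emit:
servo_tool([
  [0,0,0,0,5],
  [0,0,0,0,5],
  [0,0,0,0,5],
  [0,0,0,0,5],
  [0,0,0,0,5],
])

```text
time_s: 8.93
tcp_pos: [0.5298, 0.1957, 0.1825]
ee_rot: [[0.14, -0.99, 0.001], [-0.99, -0.14, 0.001], [-0.0, -0.001, -1.0]]
wrist_force: [-0.0, -0.0, -0.1]
gripper_width: 0.323
gripper_force: 0.0
```

Emit:
servo_tool([
  [0,0,0,0,5],
  [0,0,0,0,5],
  [0,0,0,0,5],
  [0,0,0,0,5],
  [0,0,0,0,5],
])

```text
time_s: 9.35
tcp_pos: [0.5303, 0.1958, 0.1824]
ee_rot: [[0.14, -0.99, 0.002], [-0.99, -0.14, 0.001], [-0.0, -0.002, -1.0]]
wrist_force: [2.7, -0.2, 0.7]
gripper_width: 0.196
gripper_force: 30.0
```

```bash
python3 - <<'E'
from h import *; from station import r
S=r.capture("side")
s=r.sense();print(s["wrist_force"],s["moment"],s["tcp_pos"])
a=cv2.resize(S["pixels"][90:270,190:390],None,fx=3,fy=3,interpolation=3)
cv2.imwrite("pics/s4.png",a[:,:,::-1])
E
```

```text
[ 2.38225851 -0.15524754  0.80166202] [ 0.01374795 -0.96645864 -0.05168238] [0.53029842 0.19581077 0.18234437]
```

View pics/s4.png

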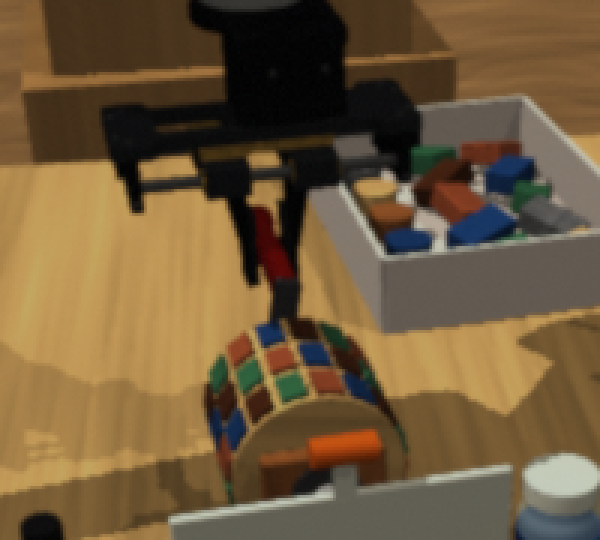

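```bash
python3 - <<'E'
import numpy as np
a=np.radians(11.4+6*np.arange(61))
P=50/30*np.c_[.990*np.sin(a),.139*np.sin(a),np.cos(a)]
for k in range(0,60,5): print([list(map(float,v))+[0,5] for v in (P[k+1:k+6]-P[k]).round(2)])
E
```

```text
[[0.17, 0.02, -0.04, 0, 5], [0.33, 0.05, -0.1, 0, 5], [0.48, 0.07, -0.18, 0, 5], [0.63, 0.09, -0.28, 0, 5], [0.77, 0.11, -0.38, 0, 5]]
[[0.12, 0.02, -0.12, 0, 5], [0.23, 0.03, -0.26, 0, 5], [0.33, 0.05, -0.4, 0, 5], [0.41, 0.06, -0.56, 0, 5], [0.47, 0.07, -0.72, 0, 5]]
[[0.05, 0.01, -0.17, 0, 5], [0.08, 0.01, -0.34, 0, 5], [0.09, 0.01, -0.51, 0, 5], [0.08, 0.01, -0.69, 0, 5], [0.05, 0.01, -0.86, 0, 5]]
[[-0.04, -0.01, -0.17, 0, 5], [-0.1, -0.01, -0.33, 0, 5], [-0.18, -0.03, -0.49, 0, 5], [-0.27, -0.04, -0.64, 0, 5], [-0.38, -0.05, -0.77, 0, 5]]
[[-0.12, -0.02, -0.12, 0, 5], [-0.25, -0.04, -0.24, 0, 5], [-0.4, -0.06, -0.33, 0, 5], [-0.55, -0.08, -0.41, 0, 5], [-0.71, -0.1, -0.48, 0, 5]]
[[-0.17, -0.02, -0.05, 0, 5], [-0.34, -0.05, -0.08, 0, 5], [-0.51, -0.07, -0.09, 0, 5], [-0.68, -0.1, -0.08, 0, 5], [-0.85, -0.12, -0.05, 0, 5]]
[[-0.17, -0.02, 0.04, 0, 5], [-0.33, -0.05, 0.1, 0, 5], [-0.48, -0.07, 0.18, 0, 5], [-0.63, -0.09, 0.28, 0, 5], [-0.77, -0.11, 0.38, 0, 5]]
[[-0.12, -0.02, 0.12, 0, 5], [-0.23, -0.03, 0.26, 0, 5], [-0.33, -0.05, 0.4, 0, 5], [-0.41, -0.06, 0.56, 0, 5], [-0.47, -0.07, 0.72, 0, 5]]
[[-0.05, -0.01, 0.17, 0, 5], [-0.08, -0.01, 0.34, 0, 5], [-0.09, -0.01, 0.51, 0, 5], [-0.08, -0.01, 0.69, 0, 5], [-0.05, -0.01, 0.86, 0, 5]]
[[0.04, 0.01, 0.17, 0, 5], [0.1, 0.01, 0.33, 0, 5], [0.18, 0.03, 0.49, 0, 5], [0.27, 0.04, 0.64, 0, 5], [0.38, 0.05, 0.77, 0, 5]]
[[0.12, 0.02, 0.12, 0, 5], [0.25, 0.04, 0.24, 0, 5], [0.4, 0.06, 0.33, 0, 5], [0.55, 0.08, 0.41, 0, 5], [0.71, 0.1, 0.48, 0, 5]]
[[0.17, 0.02, 0.05, 0, 5], [0.34, 0.05, 0.08, 0, 5], [0.51, 0.07, 0.09, 0, 5], [0.68, 0.1, 0.08, 0, 5], [0.85, 0.12, 0.05, 0, 5]]
```

Emit:
servo_tool([
  [0.17,0.02,-0.04,0,5],
  [0.33,0.05,-0.1,0,5],
  [0.48,0.07,-0.18,0,5],
  [0.63,0.09,-0.28,0,5],
  [0.77,0.11,-0.38,0,5],
])

```text
time_s: 9.82
tcp_pos: [0.5531, 0.1991, 0.1716]
ee_rot: [[0.14, -0.99, 0.001], [-0.99, -0.14, 0.0], [-0.0, -0.001, -1.0]]
wrist_force: [-0.3, -0.7, 4.9]
gripper_width: 0.201
gripper_force: 30.0
```

Emit:
servo_tool([
  [0.12,0.02,-0.12,0,5],
  [0.23,0.03,-0.26,0,5],
  [0.33,0.05,-0.4,0,5],
  [0.41,0.06,-0.56,0,5],
  [0.47,0.07,-0.72,0,5],
])

```text
time_s: 10.23
tcp_pos: [0.5684, 0.2013, 0.1489]
ee_rot: [[0.14, -0.99, 0.003], [-0.99, -0.14, 0.001], [-0.0, -0.003, -1.0]]
wrist_force: [5.2, -1.0, 2.2]
gripper_width: 0.199
gripper_force: 30.0
```

Emit:
servo_tool([
  [0.05,0.01,-0.17,0,5],
  [0.08,0.01,-0.34,0,5],
  [0.09,0.01,-0.51,0,5],
  [0.08,0.01,-0.69,0,5],
  [0.05,0.01,-0.86,0,5],
])

```text
time_s: 10.65
tcp_pos: [0.5697, 0.2015, 0.1222]
ee_rot: [[0.14, -0.99, 0.002], [-0.99, -0.14, 0.001], [-0.0, -0.002, -1.0]]
wrist_force: [5.9, -1.3, -1.0]
gripper_width: 0.196
gripper_force: 30.0
```

Emit:
servo_tool([
  [-0.04,-0.01,-0.17,0,5],
  [-0.1,-0.01,-0.33,0,5],
  [-0.18,-0.03,-0.49,0,5],
  [-0.27,-0.04,-0.64,0,5],
  [-0.38,-0.05,-0.77,0,5],
])

```text
time_s: 11.07
tcp_pos: [0.5569, 0.1996, 0.0983]
ee_rot: [[0.139, -0.99, -0.001], [-0.99, -0.139, -0.0], [0.0, 0.001, -1.0]]
wrist_force: [5.1, -1.3, -2.2]
gripper_width: 0.196
gripper_force: 30.0
```

Emit:
servo_tool([
  [-0.12,-0.02,-0.12,0,5],
  [-0.25,-0.04,-0.24,0,5],
  [-0.4,-0.06,-0.33,0,5],
  [-0.55,-0.08,-0.41,0,5],
  [-0.71,-0.1,-0.48,0,5],
])

```text
time_s: 11.48
tcp_pos: [0.5354, 0.1966, 0.0852]
ee_rot: [[0.14, -0.99, 0.0], [-0.99, -0.14, -0.0], [0.0, -0.0, -1.0]]
wrist_force: [4.9, -0.5, 1.2]
gripper_width: 0.196
gripper_force: 30.0
```

Emit:
servo_tool([
  [-0.17,-0.02,-0.05,0,5],
  [-0.34,-0.05,-0.08,0,5],
  [-0.51,-0.07,-0.09,0,5],
  [-0.68,-0.1,-0.08,0,5],
  [-0.85,-0.12,-0.05,0,5],
])

```text
time_s: 11.9
tcp_pos: [0.5108, 0.1931, 0.0844]
ee_rot: [[0.14, -0.99, 0.002], [-0.99, -0.14, 0.0], [-0.0, -0.002, -1.0]]
wrist_force: [7.7, -2.9, -0.7]
gripper_width: 0.193
gripper_force: 30.0
```

Emit:
servo_tool([
  [-0.17,-0.02,0.04,0,5],
  [-0.33,-0.05,0.1,0,5],
  [-0.48,-0.07,0.18,0,5],
  [-0.63,-0.09,0.28,0,5],
  [-0.77,-0.11,0.38,0,5],
])

```text
time_s: 12.32
tcp_pos: [0.4884, 0.19, 0.0959]
ee_rot: [[0.14, -0.99, 0.004], [-0.99, -0.14, 0.001], [-0.0, -0.004, -1.0]]
wrist_force: [11.1, -3.4, -3.3]
gripper_width: 0.196
gripper_force: 30.0
```

Emit:
servo_tool([
  [-0.12,-0.02,0.12,0,5],
  [-0.23,-0.03,0.26,0,5],
  [-0.33,-0.05,0.4,0,5],
  [-0.41,-0.06,0.56,0,5],
  [-0.47,-0.07,0.72,0,5],
])

```text
time_s: 12.73
tcp_pos: [0.4745, 0.188, 0.117]
ee_rot: [[0.14, -0.99, 0.004], [-0.99, -0.14, 0.001], [-0.001, -0.004, -1.0]]
wrist_force: [13.5, -2.9, -8.0]
gripper_width: 0.195
gripper_force: 30.0
```

Emit:
servo_tool([
  [-0.05,-0.01,0.17,0,5],
  [-0.08,-0.01,0.34,0,5],
  [-0.09,-0.01,0.51,0,5],
  [-0.08,-0.01,0.69,0,5],
  [-0.05,-0.01,0.86,0,5],
])

```text
time_s: 13.15
tcp_pos: [0.4725, 0.1876, 0.1416]
ee_rot: [[0.139, -0.99, 0.002], [-0.99, -0.139, 0.001], [-0.001, -0.002, -1.0]]
wrist_force: [13.7, -1.1, -15.0]
gripper_width: 0.199
gripper_force: 30.0
```

Emit:
servo_tool([
  [0.04,0.01,0.17,0,5],
  [0.1,0.01,0.33,0,5],
  [0.18,0.03,0.49,0,5],
  [0.27,0.04,0.64,0,5],
  [0.38,0.05,0.77,0,5],
])

```text
time_s: 13.57
tcp_pos: [0.4808, 0.1887, 0.1621]
ee_rot: [[0.138, -0.99, -0.006], [-0.99, -0.138, -0.0], [-0.0, 0.006, -1.0]]
wrist_force: [5.6, 3.7, -16.9]
gripper_width: 0.198
gripper_force: 30.0
```

Emit:
servo_tool([
  [0.12,0.02,0.12,0,5],
  [0.25,0.04,0.24,0,5],
  [0.4,0.06,0.33,0,5],
  [0.55,0.08,0.41,0,5],
  [0.71,0.1,0.48,0,5],
])

```text
time_s: 13.98
tcp_pos: [0.4998, 0.1913, 0.1782]
ee_rot: [[0.138, -0.99, -0.011], [-0.99, -0.138, -0.003], [0.001, 0.011, -1.0]]
wrist_force: [-8.1, 5.0, -6.6]
gripper_width: 0.195
gripper_force: 30.0
```

Emit:
servo_tool([
  [0.17,0.02,0.05,0,5],
  [0.34,0.05,0.08,0,5],
  [0.51,0.07,0.09,0,5],
  [0.68,0.1,0.08,0,5],
  [0.85,0.12,0.05,0,5],
])

```text
time_s: 14.4
tcp_pos: [0.5273, 0.1953, 0.1828]
ee_rot: [[0.14, -0.99, -0.005], [-0.99, -0.14, -0.002], [0.001, 0.005, -1.0]]
wrist_force: [-5.4, 1.9, 1.3]
gripper_width: 0.194
gripper_force: 30.1
```

Emit:
servo_tool([
  [0.17,0.02,-0.04,0,5],
  [0.33,0.05,-0.1,0,5],
  [0.48,0.07,-0.18,0,5],
  [0.63,0.09,-0.28,0,5],
  [0.77,0.11,-0.38,0,5],
])

```text
time_s: 14.82
tcp_pos: [0.5534, 0.1991, 0.1715]
ee_rot: [[0.14, -0.99, 0.002], [-0.99, -0.14, 0.0], [-0.0, -0.002, -1.0]]
wrist_force: [-3.1, 1.0, 2.4]
gripper_width: 0.192
gripper_force: 30.0
```

```bash
cat > d.py <<'E'
import numpy as np
from scipy.optimize import least_squares
R=np.array([[.990,.139,0],[-.139,.990,0],[0,0,1]])
F1=[[.5531,.1991,.1716,-.3,-.7,4.9],[.5684,.2013,.1489,5.2,-1,2.2],[.5697,.2015,.1222,5.9,-1.3,-1],[.5569,.1996,.0983,5.1,-1.3,-2.2],[.5354,.1966,.0852,4.9,-.5,1.2],[.5108,.1931,.0844,7.7,-2.9,-.7],[.4884,.19,.0959,11.1,-3.4,-3.3],[.4745,.188,.117,13.5,-2.9,-8],[.4725,.1876,.1416,13.7,-1.1,-15],[.4808,.1887,.1621,5.6,3.7,-16.9],[.4998,.1913,.1782,-8.1,5,-6.6],[.5273,.1953,.1828,-5.4,1.9,1.3],[.5534,.1991,.1715,-3.1,1,2.4]]
def red(F,dirn,c):
    F=np.array(F); p=(F[:,:3]-[.541,.0485,0])@R.T; f=F[:,3:]@R.T
    X=p[:,0]-c[0]; Z=p[:,2]-c[1]; a=np.arctan2(X,Z); rr=np.hypot(X,Z)
    ft=f[:,0]*np.cos(a)-f[:,2]*np.sin(a); fr=f[:,0]*np.sin(a)+f[:,2]*np.cos(a)
    return a,rr,ft,fr
def circ(F):
    g=lambda q:red(F,1,q[:2])[1]-q[2]
    return least_squares(g,[0,.133,.05],x_scale=.01)
E
python3 - <<'E'
from d import *
q=circ(F1);print(q.x,np.abs(q.fun).max())
a,rr,ft,fr=red(F1,1,q.x[:2])
print(np.c_[np.degrees(a),rr*1e3,ft,fr].round(1))
A=np.c_[np.ones(len(a)),np.sin(a),np.cos(a)]; s,*_=np.linalg.lstsq(A,ft,rcond=None);print(s,np.hypot(s[1],s[2]),(ft-A@s).round(1))
# ft = -6 + M*sin(a+phi) : slug at angle a+phi helps when sin>0 ; bottom when a+phi=180
phi=np.arctan2(s[2],s[1]);print("bottom at a=",np.degrees(np.pi-phi))
b=np.radians(41.4-6*np.arange(61)); P=50/30*np.c_[.990*np.sin(b),.139*np.sin(b),np.cos(b)]
for k in range(0,60,5): print([list(map(float,v))+[0,5] for v in (P[k+1:k+6]-P[k]).round(2)])
E
```

```text
[0.00087035 0.13321845 0.05003103] 0.00010427705138742194
[[ 3.990e+01  5.000e+01 -3.400e+00  3.500e+00]
 [ 7.170e+01  5.000e+01 -5.000e-01  5.400e+00]
 [ 1.027e+02  5.000e+01 -3.000e-01  5.700e+00]
 [ 1.342e+02  5.010e+01 -1.800e+00  5.000e+00]
 [ 1.636e+02  5.010e+01 -4.900e+00  2.000e-01]
 [-1.677e+02  5.000e+01 -7.200e+00 -9.000e-01]
 [-1.383e+02  5.000e+01 -1.000e+01 -4.500e+00]
 [-1.089e+02  5.000e+01 -1.180e+01 -9.700e+00]
 [-8.040e+01  5.010e+01 -1.250e+01 -1.570e+01]
 [-5.480e+01  5.010e+01 -1.030e+01 -1.470e+01]
 [-2.590e+01  5.000e+01 -9.500e+00 -2.700e+00]
 [ 6.900e+00  4.990e+01 -5.200e+00  7.000e-01]
 [ 4.020e+01  5.010e+01 -3.800e+00 -1.000e-01]]
[-6.3612785   5.74703199 -0.27335649] 5.753529392746619 [-0.6  0.5  0.4  0.2 -0.5  0.1 -0.1 -0.1 -0.5  0.9 -0.4  0.7 -0.9]
bottom at a= 182.72321048088466
[[-0.14, -0.02, 0.11, 0, 5], [-0.28, -0.04, 0.2, 0, 5], [-0.44, -0.06, 0.28, 0, 5], [-0.6, -0.08, 0.34, 0, 5], [-0.77, -0.11, 0.38, 0, 5]]
[[-0.17, -0.02, 0.03, 0, 5], [-0.34, -0.05, 0.03, 0, 5], [-0.52, -0.07, 0.02, 0, 5], [-0.69, -0.1, -0.01, 0, 5], [-0.85, -0.12, -0.05, 0
[... 664 characters left out ...]
34, 0, 5], [0.77, 0.11, -0.38, 0, 5]]
[[0.17, 0.02, -0.03, 0, 5], [0.34, 0.05, -0.03, 0, 5], [0.52, 0.07, -0.02, 0, 5], [0.69, 0.1, 0.01, 0, 5], [0.85, 0.12, 0.05, 0, 5]]
[[0.16, 0.02, 0.06, 0, 5], [0.31, 0.04, 0.15, 0, 5], [0.46, 0.06, 0.24, 0, 5], [0.59, 0.08, 0.35, 0, 5], [0.71, 0.1, 0.48, 0, 5]]
[[0.11, 0.02, 0.14, 0, 5], [0.2, 0.03, 0.28, 0, 5], [0.28, 0.04, 0.44, 0, 5], [0.34, 0.05, 0.6, 0, 5], [0.38, 0.05, 0.77, 0, 5]]
[[0.03, 0.0, 0.17, 0, 5], [0.03, 0.0, 0.35, 0, 5], [0.02, 0.0, 0.52, 0, 5], [-0.01, -0.0, 0.69, 0, 5], [-0.05, -0.01, 0.86, 0, 5]]
[[-0.06, -0.01, 0.16, 0, 5], [-0.14, -0.02, 0.32, 0, 5], [-0.24, -0.03, 0.46, 0, 5], [-0.35, -0.05, 0.6, 0, 5], [-0.47, -0.07, 0.72, 0, 5]]
```

Emit:
servo_tool([
  [-0.14,-0.02,0.11,0,5],
  [-0.28,-0.04,0.2,0,5],
  [-0.44,-0.06,0.28,0,5],
  [-0.6,-0.08,0.34,0,5],
  [-0.77,-0.11,0.38,0,5],
])

```text
time_s: 15.23
tcp_pos: [0.5325, 0.1961, 0.182]
ee_rot: [[0.14, -0.99, 0.006], [-0.99, -0.14, 0.002], [-0.001, -0.006, -1.0]]
wrist_force: [7.4, 2.1, -4.7]
gripper_width: 0.197
gripper_force: 30.0
```

Emit:
servo_tool([
  [-0.17,-0.02,0.03,0,5],
  [-0.34,-0.05,0.03,0,5],
  [-0.52,-0.07,0.02,0,5],
  [-0.69,-0.1,-0.01,0,5],
  [-0.85,-0.12,-0.05,0,5],
])

```text
time_s: 15.65
tcp_pos: [0.5067, 0.1925, 0.181]
ee_rot: [[0.14, -0.99, 0.006], [-0.99, -0.14, 0.002], [-0.001, -0.006, -1.0]]
wrist_force: [7.2, -0.4, -3.8]
gripper_width: 0.191
gripper_force: 30.0
```

Emit:
servo_tool([
  [-0.16,-0.02,-0.06,0,5],
  [-0.31,-0.04,-0.15,0,5],
  [-0.46,-0.06,-0.24,0,5],
  [-0.59,-0.08,-0.35,0,5],
  [-0.71,-0.1,-0.48,0,5],
])

```text
time_s: 16.07
tcp_pos: [0.4843, 0.1893, 0.1662]
ee_rot: [[0.14, -0.99, 0.004], [-0.99, -0.14, 0.001], [-0.001, -0.004, -1.0]]
wrist_force: [5.1, 0.1, -3.0]
gripper_width: 0.199
gripper_force: 30.0
```

Emit:
servo_tool([
  [-0.11,-0.02,-0.14,0,5],
  [-0.2,-0.03,-0.28,0,5],
  [-0.28,-0.04,-0.44,0,5],
  [-0.34,-0.05,-0.6,0,5],
  [-0.38,-0.05,-0.77,0,5],
])

```text
time_s: 16.48
tcp_pos: [0.473, 0.1877, 0.1433]
ee_rot: [[0.14, -0.99, 0.004], [-0.99, -0.14, 0.001], [-0.0, -0.004, -1.0]]
wrist_force: [5.7, -2.3, -0.5]
gripper_width: 0.194
gripper_force: 30.0
```

Emit:
servo_tool([
  [-0.03,0,-0.17,0,5],
  [-0.03,0,-0.35,0,5],
  [-0.02,0,-0.52,0,5],
  [0.01,0,-0.69,0,5],
  [0.05,0.01,-0.86,0,5],
])

```text
time_s: 16.9
tcp_pos: [0.4744, 0.1879, 0.1176]
ee_rot: [[0.14, -0.99, 0.003], [-0.99, -0.14, 0.001], [-0.0, -0.003, -1.0]]
wrist_force: [6.2, -2.9, 2.1]
gripper_width: 0.197
gripper_force: 30.0
```

Emit:
servo_tool([
  [0.06,0.01,-0.16,0,5],
  [0.14,0.02,-0.32,0,5],
  [0.24,0.03,-0.46,0,5],
  [0.35,0.05,-0.6,0,5],
  [0.47,0.07,-0.72,0,5],
])

```text
time_s: 17.32
tcp_pos: [0.4881, 0.1899, 0.0961]
ee_rot: [[0.14, -0.99, 0.002], [-0.99, -0.14, -0.0], [0.0, -0.002, -1.0]]
wrist_force: [3.7, -3.0, 7.9]
gripper_width: 0.195
gripper_force: 30.1
```

Emit:
servo_tool([
  [0.14,0.02,-0.11,0,5],
  [0.28,0.04,-0.2,0,5],
  [0.44,0.06,-0.28,0,5],
  [0.6,0.08,-0.34,0,5],
  [0.77,0.11,-0.38,0,5],
])

```text
time_s: 17.73
tcp_pos: [0.5094, 0.1928, 0.0845]
ee_rot: [[0.139, -0.99, -0.002], [-0.99, -0.139, -0.001], [0.001, 0.002, -1.0]]
wrist_force: [-2.2, -0.8, 9.7]
gripper_width: 0.194
gripper_force: 30.1
```

Emit:
servo_tool([
  [0.17,0.02,-0.03,0,5],
  [0.34,0.05,-0.03,0,5],
  [0.52,0.07,-0.02,0,5],
  [0.69,0.1,0.01,0,5],
  [0.85,0.12,0.05,0,5],
])

```text
time_s: 18.15
tcp_pos: [0.5311, 0.1958, 0.084]
ee_rot: [[0.138, -0.99, -0.01], [-0.99, -0.138, -0.003], [0.002, 0.011, -1.0]]
wrist_force: [-9.8, 2.8, 4.1]
gripper_width: 0.193
gripper_force: 30.0
```

Emit:
servo_tool([
  [0.16,0.02,0.06,0,5],
  [0.31,0.04,0.15,0,5],
  [0.46,0.06,0.24,0,5],
  [0.59,0.08,0.35,0,5],
  [0.71,0.1,0.48,0,5],
])

```text
time_s: 18.57
tcp_pos: [0.5519, 0.1988, 0.0942]
ee_rot: [[0.137, -0.99, -0.013], [-0.991, -0.137, -0.003], [0.001, 0.013, -1.0]]
wrist_force: [1.9, 2.3, -20.5]
gripper_width: 0.194
gripper_force: 30.0
```

Emit:
servo_tool([
  [0.11,0.02,0.14,0,5],
  [0.2,0.03,0.28,0,5],
  [0.28,0.04,0.44,0,5],
  [0.34,0.05,0.6,0,5],
  [0.38,0.05,0.77,0,5],
])

```text
time_s: 18.98
tcp_pos: [0.5698, 0.2014, 0.1225]
ee_rot: [[0.139, -0.99, 0.002], [-0.99, -0.139, 0.0], [-0.0, -0.002, -1.0]]
wrist_force: [5.2, 1.1, -13.0]
gripper_width: 0.199
gripper_force: 30.0
```

Emit:
servo_tool([
  [0.03,0,0.17,0,5],
  [0.03,0,0.35,0,5],
  [0.02,0,0.52,0,5],
  [-0.01,0,0.69,0,5],
  [-0.05,-0.01,0.86,0,5],
])

```text
time_s: 19.4
tcp_pos: [0.5684, 0.2012, 0.1494]
ee_rot: [[0.139, -0.99, 0.003], [-0.99, -0.139, 0.001], [-0.001, -0.003, -1.0]]
wrist_force: [4.7, 1.6, -10.9]
gripper_width: 0.195
gripper_force: 30.0
```

Emit:
servo_tool([
  [-0.06,-0.01,0.16,0,5],
  [-0.14,-0.02,0.32,0,5],
  [-0.24,-0.03,0.46,0,5],
  [-0.35,-0.05,0.6,0,5],
  [-0.47,-0.07,0.72,0,5],
])

```text
time_s: 19.82
tcp_pos: [0.5537, 0.1991, 0.1714]
ee_rot: [[0.139, -0.99, 0.003], [-0.99, -0.139, 0.001], [-0.001, -0.003, -1.0]]
wrist_force: [4.3, 1.3, -9.1]
gripper_width: 0.196
gripper_force: 30.0
```

```bash
cat >> d.py <<'E'
F2=[[.5325,.1961,.182,7.4,2.1,-4.7],[.5067,.1925,.181,7.2,-.4,-3.8],[.4843,.1893,.1662,5.1,.1,-3],[.473,.1877,.1433,5.7,-2.3,-.5],[.4744,.1879,.1176,6.2,-2.9,2.1],[.4881,.1899,.0961,3.7,-3,7.9],[.5094,.1928,.0845,-2.2,-.8,9.7],[.5311,.1958,.084,-9.8,2.8,4.1],[.5519,.1988,.0942,1.9,2.3,-20.5],[.5698,.2014,.1225,5.2,1.1,-13],[.5684,.2012,.1494,4.7,1.6,-10.9],[.5537,.1991,.1714,4.3,1.3,-9.1]]
E
python3 - <<'E'
from d import *
q=circ(F1+F2);print(q.x)
def fit(F,d):
    a,rr,ft,fr=red(F,1,q.x[:2]); d=np.array(d,float)
    A=np.c_[d,np.sin(a),np.cos(a)]; s=np.linalg.lstsq(A,ft,rcond=None)[0]
    w=least_squares(lambda s:A@s-ft,s,loss="soft_l1",f_scale=.5).x
    for s in(s,w): print(s.round(2),"amp",np.hypot(s[1],s[2]).round(2),"bottom",np.degrees(np.pi-np.arctan2(s[2],s[1])).round(1),(ft-A@s).round(1))
fit(F1,[-1]*13);fit(F2,[1]*12);fit(F1+F2,[-1]*13+[1]*12)
b=np.radians(np.linspace(41.4,181,26)); P=50/30*np.c_[.990*np.sin(b),.139*np.sin(b),np.cos(b)]
for k in range(0,25,5): print([list(map(float,v))+[0,5] for v in (P[k+1:k+6]-P[k]).round(2)])
E
```

```text
[0.00090442 0.13321882 0.05003144]
[ 6.36  5.75 -0.27] amp 5.75 bottom 182.7 [-0.6  0.5  0.4  0.2 -0.5  0.1 -0.1 -0.1 -0.5  0.9 -0.4  0.7 -0.9]
[ 6.37  5.86 -0.32] amp 5.87 bottom 183.2 [-0.6  0.4  0.3  0.1 -0.5  0.1 -0.   0.  -0.3  1.  -0.2  0.8 -1. ]
[ 6.43  5.97 -0.13] amp 5.97 bottom 181.2 [ 0.8  1.1 -0.8  0.  -0.6  0.4 -0.5  0.6  0.7 -0.7 -0.1 -0.9]
[ 6.39  5.98 -0.26] amp 5.98 bottom 182.4 [ 1.   1.3 -0.6  0.1 -0.6  0.3 -0.6  0.5  0.7 -0.7 -0.1 -0.8]
[ 6.39  5.85 -0.2 ] amp 5.85 bottom 182.0 [-0.6  0.4  0.4  0.2 -0.4  0.2  0.1  0.1 -0.4  1.  -0.3  0.7 -1.   1.
  1.2 -0.8 -0.  -0.7  0.3 -0.6  0.6  0.8 -0.6  0.  -0.8]
[ 6.37  5.91 -0.3 ] amp 5.92 bottom 182.9 [-0.6  0.3  0.3  0.1 -0.5  0.1  0.   0.1 -0.3  1.  -0.3  0.8 -1.   1.1
  1.3 -0.6  0.1 -0.6  0.3 -0.7  0.5  0.7 -0.6  0.  -0.7]
[[0.12, 0.02, -0.11, 0, 5], [0.22, 0.03, -0.24, 0, 5], [0.31, 0.04, -0.37, 0, 5], [0.39, 0.05, -0.51, 0, 5], [0.45, 0.06, -0.66, 0, 5]]
[[0.05, 0.01, -0.15, 0, 5], [0.08, 0.01, -0.31, 0, 5], [0.1, 0.01, -0.47, 0, 5], [0.11, 0.01, -0.64, 0, 5], [0.09, 0.01, -0.8, 0, 5]]
[[-0.03, -0.0, -0.16, 0, 5], [-0.07, -0.01, -0.32, 0, 5], [-0.13, -0.02, -0.47, 0, 5], [-0.2, -0.03, -0.61, 0, 5], [-0.29, -0.04, -0.75, 0, 5]]
[[-0.1, -0.01, -0.13, 0, 5], [-0.21, -0.03, -0.25, 0, 5], [-0.33, -0.05, -0.35, 0, 5], [-0.46, -0.06, -0.45, 0, 5], [-0.6, -0.08, -0.53, 0, 5]]
[[-0.15, -0.02, -0.07, 0, 5], [-0.3, -0.04, -0.12, 0, 5], [-0.46, -0.06, -0.15, 0, 5], [-0.62, -0.09, -0.18, 0, 5], [-0.78, -0.11, -0.18, 0, 5]]
```

Emit:
servo_tool([
  [0.12,0.02,-0.11,0,5],
  [0.22,0.03,-0.24,0,5],
  [0.31,0.04,-0.37,0,5],
  [0.39,0.05,-0.51,0,5],
  [0.45,0.06,-0.66,0,5],
])

```text
time_s: 20.23
tcp_pos: [0.5677, 0.2011, 0.1513]
ee_rot: [[0.14, -0.99, 0.003], [-0.99, -0.14, 0.001], [-0.0, -0.003, -1.0]]
wrist_force: [-0.4, 1.8, 1.4]
gripper_width: 0.204
gripper_force: 30.0
```

Emit:
servo_tool([
  [0.05,0.01,-0.15,0,5],
  [0.08,0.01,-0.31,0,5],
  [0.1,0.01,-0.47,0,5],
  [0.11,0.01,-0.64,0,5],
  [0.09,0.01,-0.8,0,5],
])

```text
time_s: 20.65
tcp_pos: [0.5705, 0.2015, 0.1266]
ee_rot: [[0.14, -0.99, 0.004], [-0.99, -0.14, 0.001], [-0.001, -0.004, -1.0]]
wrist_force: [5.3, 2.1, -0.5]
gripper_width: 0.195
gripper_force: 30.0
```

Emit:
servo_tool([
  [-0.03,0,-0.16,0,5],
  [-0.07,-0.01,-0.32,0,5],
  [-0.13,-0.02,-0.47,0,5],
  [-0.2,-0.03,-0.61,0,5],
  [-0.29,-0.04,-0.75,0,5],
])

```text
time_s: 21.07
tcp_pos: [0.5614, 0.2002, 0.1036]
ee_rot: [[0.14, -0.99, 0.003], [-0.99, -0.14, 0.001], [-0.001, -0.003, -1.0]]
wrist_force: [6.0, 1.3, -2.1]
gripper_width: 0.206
gripper_force: 30.0
```

Emit:
servo_tool([
  [-0.1,-0.01,-0.13,0,5],
  [-0.21,-0.03,-0.25,0,5],
  [-0.33,-0.05,-0.35,0,5],
  [-0.46,-0.06,-0.45,0,5],
  [-0.6,-0.08,-0.53,0,5],
])

```text
time_s: 21.48
tcp_pos: [0.5423, 0.1975, 0.0878]
ee_rot: [[0.14, -0.99, 0.001], [-0.99, -0.14, 0.0], [-0.0, -0.001, -1.0]]
wrist_force: [5.0, 1.3, 0.1]
gripper_width: 0.198
gripper_force: 30.0
```

Emit:
servo_tool([
  [-0.15,-0.02,-0.07,0,5],
  [-0.3,-0.04,-0.12,0,5],
  [-0.46,-0.06,-0.15,0,5],
  [-0.62,-0.09,-0.18,0,5],
  [-0.78,-0.11,-0.18,0,5],
])

```text
time_s: 21.9
tcp_pos: [0.5193, 0.1942, 0.0832]
ee_rot: [[0.14, -0.99, 0.002], [-0.99, -0.14, 0.001], [-0.0, -0.002, -1.0]]
wrist_force: [5.6, 1.2, -0.5]
gripper_width: 0.197
gripper_force: 30.0
```

Emit:
servo_tool([
  [0,0,0,0,5],
  [0,0,0,0,5],
  [0,0,0,0,5],
  [0,0,0,0,5],
  [0,0,0,0,5],
])

```text
time_s: 22.32
tcp_pos: [0.5184, 0.194, 0.0832]
ee_rot: [[0.14, -0.99, -0.001], [-0.99, -0.14, -0.0], [0.0, 0.001, -1.0]]
wrist_force: [0.5, 2.0, 4.5]
gripper_width: 0.201
gripper_force: 30.1
```

```bash
python3 - <<'E'
from d import *; from station import r
s=r.sense();p=s["tcp_pos"];a,rr,ft,fr=red([list(p)+list(s["wrist_force"])],1,[.0009,.1332])
print(p,np.degrees(a)%360,rr,ft,fr)
E
```

```text
[0.51838269 0.19404958 0.08317308] [183.49995795] [0.05012041] [-0.4977726] [-4.52231637]
```

```bash
python3 -c "
from station import r
print(r.finish_job())"
```

```text
the job is handed in; nothing more can be done
None
```

I handed the job in after about 22 s of robot time. The shield stands upright at about 1.54 rad by camera (target 1.571). The drum is held by its handle at 183.5°, against a heavy-side-bottom estimate of 182.4° (give or take 2°), and the jar, bottle and stamp showed no movement when last viewed, before the drum was turned.

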